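# Check the oil dipstick of the washer engine

## Robot

A 6-joint arm with a two-finger parallel gripper is mounted at the origin on the work surface. World frame = base frame: x ahead of the robot, y to its left, z up, the work surface at z = 0. Lengths are in m, angles in rad, forces in N, time in s.
With the tool pointing down it reaches from about 0.3 to 0.775 m from the base axis. Payload 14.6 kg.
Tool frame: the origin (TCP) lies at the very end of the fingers, on their centre line; the grasp point (between the pads) lies 19 mm behind it (ctrl.grasp_offset is the distance from the TCP to the grasp point, in m); z points along the fingers, y is the line along which they close (so a half turn about z gives the same grasp; the last joint's range is limited). The gripper opens to 94 mm and grips with 3 to 60 N. Pads are 16 mm wide; open, the fingers measure 119 mm over their backs; the gripper's body (75 mm by 177 mm) begins 78 mm behind the grasp point.
Start: joints at [-1.189, 0.3, 1.521, -0, 1.321, -0.067], TCP at [0.239, -0.496, 0.205] pointing down, gripper open.
Joint ranges: [-3.03, 3.03], [-0.79, 2.21], [0.23, 2.52], [-1.04, 4.18], [0, 3.07], [-2.55, 2.55]. Speed limits (rad/s): [2.22, 2.22, 2.57, 3.14, 3.14, 3.14].

## Interface

Orientations are given as [roll, pitch, yaw] about the fixed x, y, z axes, in that order (R = Rz(yaw) Ry(pitch) Rx(roll)).
In Python, from station import ctrl gives the robot as it stands.
- The arm moves only by the tool step_arm, never from a script. Its argument "plan" is a list that holds one entry, the list of rows, each a list of 6 numbers: the shift along the tool's x, y, z in units of 30 mm (1.0 is 30 mm), then the turn, a rotation vector about the tool's x, y, z in units of 6 degrees (1.0 is 6 degrees). In form: [[[dx, dy, dz, wx, wy, wz], ...]]. A call has 1 to 8 rows; each row is the pose to reach, as a shift and turn from the pose commanded when the call began, along the tool's axes at that moment; what a row does not reach only later rows make up. A row lasts 1/12 s, in which the tool goes at most 41.7 mm and 7.16 degrees, less where a joint would pass 70% of its speed; a pose out of reach is approached as far as the arm can. A call with a gripper value outside its range is refused whole. "grip" is the opening, from 0 (shut) to 1 (fully open), set as the call begins (left out, the last holds). The fingers move at their own pace and stop on an object; "squeeze" is the grip in N (left out, the last holds). Time passes only in rows, so rows that repeat a pose let the fingers close. It gives the time, the measured TCP pose, the force, the opening and the grip force at its end, in the units of the state.
- ctrl.get_obs(): the state, without advancing time (a new reading comes with each control period).
- ctrl.camera(name): name is "side" or "top"; returns the picture (480x640x3 uint8, red, green, blue); there is no depth.
- ctrl.camera_model(name): a dict with "intrinsics" (3x3 intrinsics, pixels), "R" (3x3) and "t" (3): a world point X has camera coordinates R X + t. Camera axes: x right, y down, z forward; pixel columns grow to the right and rows downward; lengths in m; the calibration is good to about 2 mm. A picture is of the moment at which its call begins. camera_model takes no time and is no camera call.
- ctrl.hand_in(): hands the job in; it is judged then, once.
Trained networks look in the newest picture that a camera, given by its name, has taken for a name from the list of things; names that differ only in an ending like _2 or _b are one class to them, and where a whole thing is asked for, a point or a joint stands for the part that bears it (a point fixed in the world has none). Each returns a list of dicts, best first, with "confidence" (0 to 1); they miss things now and then, are a little off and sometimes report something else, mostly with a low value. They report only what shows in the picture. A call takes as long as a camera call. They do not tell look-alikes from the thing itself.
- ctrl.masks_of(query, camera): "pixels" (480x640 bool, what is visible of it) and "at" ([column, row] in pixels, amid what is visible of it).
- ctrl.place_of(query, camera): "at" ([column, row] in pixels: a listed point, or the origin of a listed thing).
The state is a dict: "time_s": time; "qpos": joint angles; "joint_vel": joint speeds; "tau": joint torques, N m; "ee_pos": TCP position; "eef_rot": TCP orientation; "force": force on the tool from outside, world axes, zero at the start; "moment": the same for the moment, N m; "grip_width": finger opening in m; "grip_force": force on a finger pad.
Only numpy, scipy, OpenCV 4.12 (cv2) and the standard library are available. Lean on these libraries where they do the work, as an engineer would, in place of code of your own. Each camera call takes 0.05 s, during which the arm holds its last target. There are 200 camera calls.

## Task

Check the engine's oil level: take the wiped dipstick that lies across the drip tray, push it down the engine's oil tube until its collar sits on the mouth of the tube, then draw it right out again. Finish while still holding it: dipstick level with the hatched face up, its tip over the drip tray about 15 cm above the bench, touching nothing else and held still for reading. Never let the tip of the clean blade touch the bench, and leave the spray bottle, the plug socket and the screwdriver where they are.

Things in the scene. Friction and masses are not known exactly. Their poses are not given: they have to be found in the camera images.
- dipstick: Loose dipstick, about 60 g. Origin on its centre line at the collar's front face, the face that stops on the tube's mouth. +x along the blade to the tip, +z out of the hatched face. Flat steel blade 8 wide (y), 3 thick (z), x = 0 to 150 mm; rubber plug 14 diameter, x = 0 to 12; rubber collar disc 40 diameter, x = -8 to 0. It balances near x = 40. Hatching lies at x = 115 to 145.
- dipstick_grip (a point): Middle of the dipstick's stiff grey grip tab, on its centre line 36 mm behind the collar's face (x = -36). Tab from x = -14 to -58, 12 thick (y), 32 tall (z). At the start the blade lies loose and level across the tray's two long rims, hatched face up; collar and tab hang free outside the rim on the tray's -x side, the tab's lower edge 20 mm above the bench.
- dipstick_tip (a point): The end of the dipstick's blade, on its centre line, 150 mm from the collar's face.
- oil_tube: Straight steel dipstick tube fixed to the engine, bore 20 mm, 25 outside, its last 15 mm flared to 28 inside, 33 outside. Origin at the centre of the open mouth, 205 mm above the bench; +z along the tube's axis, out of the mouth. It leans 40 degrees from vertical, away from the engine. 165 mm deep and open: the tip does not reach its end, the collar stops on the mouth.
- engine: Small pressure-washer engine, fixed, on two wooden bearers. Origin on the bench straight below the tube's mouth; the tube leans along its +y. In its frame: round blower housing, radius 125 mm, 270 high, centred at x = 60, y = -215; all else within x = -80 to 240, y = -400 to -70. Apart from the tube and its small bracket nothing stands within 95 mm of the mouth.
- drip_tray: Fixed open aluminium tray, 122 mm (its x) by 240 mm (its y), 35 mm high, 3 mm walls. Origin at the centre of its underside, on the bench; z up.
- spray_bottle: Trigger spray bottle, 68 mm diameter, 215 mm tall, standing; origin at the centre of its foot. Leave alone.
- plug_socket: Steel spark-plug socket, round, 28 mm diameter, 65 mm tall, standing on end; origin at the centre of its foot. Leave alone.
- screwdriver: Screwdriver 200 mm long, lying on the bench, blade along its +x. Leave alone.
Mind the look-alikes: they are no part of the job. There is more than one size of the dipstick; the one meant has the size given above.

How it is judged:
On the way, in this order (a step that is already met when the one before it is completed fails the run):
1. the dipstick is in the tube with its collar sitting on the mouth (within 4 mm, centred within 6 mm, in line within 7 degrees) (z of dipstick in the frame of oil_tube below 0.004 m and distance between dipstick and oil_tube below 0.007 m and z of dipstick_tip in the frame of oil_tube below -0.14 m and angle between the x axis of dipstick and the z axis of oil_tube, either way round below 0.12 rad), for 0.2 s.
2. the whole blade is drawn out of the tube again (z of dipstick_tip in the frame of oil_tube above 0.01 m), for 0.1 s.
At the end, for the whole second after the job is handed in: The fingers hold the dipstick still, level within 8 degrees with the hatched face up, its tip over the drip tray (inside its outline, 5 mm allowed) and 110 to 200 mm above the bench, touching neither engine nor tray (contact force between the fingers and dipstick above 1 N and angle between dipstick's own z axis and vertical below 0.15 rad and height (world z) of dipstick_tip between 0.11 and 0.2 m and x of dipstick_tip in the frame of drip_tray between -0.066 and 0.066 m and y of dipstick_tip in the frame of drip_tray between -0.125 and 0.125 m and contact force between dipstick and engine below 0.1 N and contact force between dipstick and drip_tray below 0.1 N and linear speed of dipstick below 0.02 m/s and angular speed of dipstick below 0.15 rad/s); the arm keeps its last pose, push and grip.
It fails at once if the tip of the clean blade touches the bench (height (world z) of dipstick_tip below 0.004 m).
It fails at once if the spray bottle, the plug socket or the screwdriver is displaced by more than 30 mm (distance of any of spray_bottle, plug_socket, screwdriver from where it was at the start of the episode above 0.03 m).
It also fails if it takes over 64 s, if anything falls off the work surface, if the arm or the gripper's body presses on something with over 40 N, if the wrist force passes 120 N, or if a joint passes its speed limit or range.

## Working session

There is one attempt and no reset: what is moved stays moved. The work goes in short steps, Python scripts to look and compute and a tool call to move; the robot and the scene stay as the last step left them, time stands still between calls to the robot, and variables do not carry over. Pictures are saved under pics/ and viewed, at most 10 in all, crops included, and the job is handed in when it is done.

Besides the shell and the picture viewer there is one more tool, called after ">>>" in YAML: its name, and indented under it one key for each argument. step_arm: Moves the arm, as the interface text tells. Its arguments: {"type":"object","properties":{"plan":{"type":"array","items":{"type":"array","items":{"type":"array","items":{"type":"number"}}}},"grip":{"type":"number"},"squeeze":{"type":"number"}},"required":["plan"]}

```bash
mkdir -p pics; ls; python3 - <<'E'
from station import ctrl
import cv2,numpy as np
for c in("side","top"):
    im=ctrl.camera(c);cv2.imwrite(f"pics/{c}0.png",im[...,::-1])
    m=ctrl.camera_model(c);print(c,m["intrinsics"],m["R"],m["t"])
    for q in("dipstick","dipstick_grip","dipstick_tip","oil_tube","engine","drip_tray","spray_bottle","plug_socket","screwdriver"):
        print(q,[(np.round(d["at"]).astype(int).tolist(),round(d["confidence"],2)) for d in ctrl.place_of(q,c)])
o=ctrl.get_obs();print(o["time_s"],o["ee_pos"],o["eef_rot"],ctrl.grasp_offset)
E
```

```text
pics
side [[560.68512702   0.         320.93701174]
 [  0.         560.68512702 238.55036304]
 [  0.           0.           1.        ]] [[-0.69458856 -0.71916959  0.01848893]
 [-0.38870875  0.35354908 -0.85082816]
 [ 0.60535299 -0.59816231 -0.52511866]] [0.52714659 0.28934257 0.98818781]
dipstick [([210, 345], 0.92), ([348, 353], 0.84), ([275, 302], 0.7)]
dipstick_grip [([268, 313], 0.91), ([219, 349], 0.67), ([350, 344], 0.67)]
dipstick_tip [([162, 336], 0.86), ([291, 264], 0.64), ([339, 402], 0.62)]
oil_tube [([400, 180], 0.88)]
engine []
drip_tray [([293, 294], 0.63)]
spray_bottle [([298, 241], 0.61)]
plug_socket [([418, 307], 0.66)]
screwdriver []
top [[558.45997984   0.         325.92983002]
 [  0.         558.45997984 235.83410656]
 [  0.           0.           1.        ]] [[ 0.00223559 -0.99999505 -0.0022153 ]
 [-0.98811624 -0.00186854 -0.15369709]
 [ 0.15369219  0.00253258 -0.98811553]] [0.17906649 0.6229117  1.14153587]
dipstick [([273, 248], 0.89), ([286, 338], 0.64), ([202, 252], 0.61)]
dipstick_grip [([204, 261], 0.83), ([287, 337], 0.72), ([330, 206], 0.66)]
dipstick_tip [([331, 203], 0.68), ([245, 370], 0.65), ([376, 173], 0.41)]
oil_tube [([463, 246], 0.72), ([379, 175], 0.56)]
engine []
drip_tray [([314, 238], 0.95)]
spray_bottle [([377, 172], 0.74), ([462, 248], 0.56)]
plug_socket [([387, 336], 0.56)]
screwdriver [([462, 346], 0.65), ([263, 260], 0.42)]
1.0 [ 0.23862793 -0.4955449   0.20543556] [3.14158050e+00 1.83378237e-05 4.48777184e-01] 0.0188
```

View pics/side0.png

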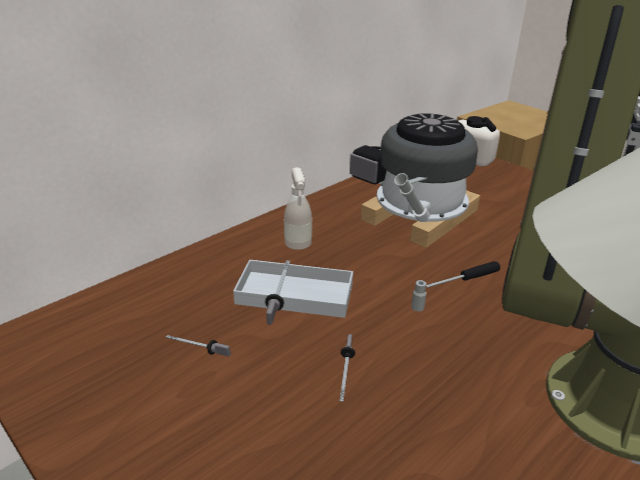

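View pics/top0.png

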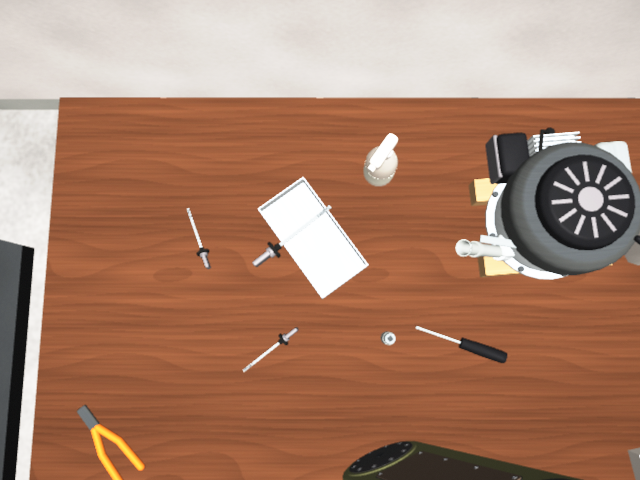

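The side view shows three dipsticks: on the tray, (275,302), and on the bench at (212,347) and (348,353). In the top view they are at (273,248), (202,252) and (286,338). The one on the tray fits the description, because it lies across the rims with its collar and tab outside. The tube mouth is at about (401,180) side and (463,248) top. I'll enlarge both to confirm.

```bash
python3 - <<'E'
import cv2,numpy as np
s=cv2.imread("pics/side0.png");t=cv2.imread("pics/top0.png")
def c(i,x,y,w,h,f):return cv2.resize(i[y:y+h,x:x+w],None,fx=f,fy=f,interpolation=cv2.INTER_CUBIC)
cv2.imwrite("pics/cropA.png",np.hstack([c(t,245,170,130,130,3),c(s,230,240,130,130,3)]))
cv2.imwrite("pics/cropB.png",np.hstack([c(t,445,215,80,80,5),c(s,380,155,80,80,5)])[:,:800])
E
```

```text
(no output)
```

View pics/cropA.png

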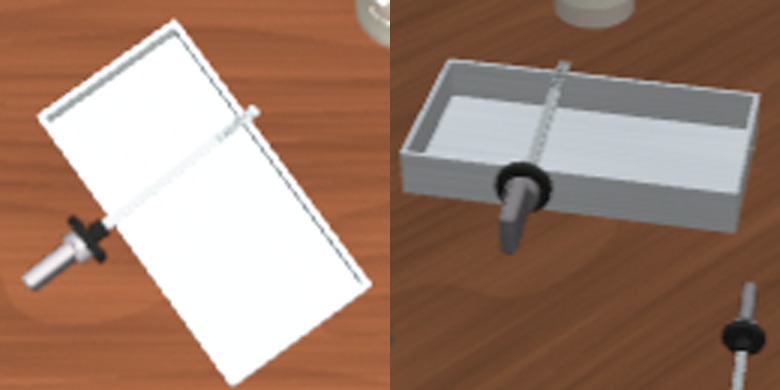

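View pics/cropB.png

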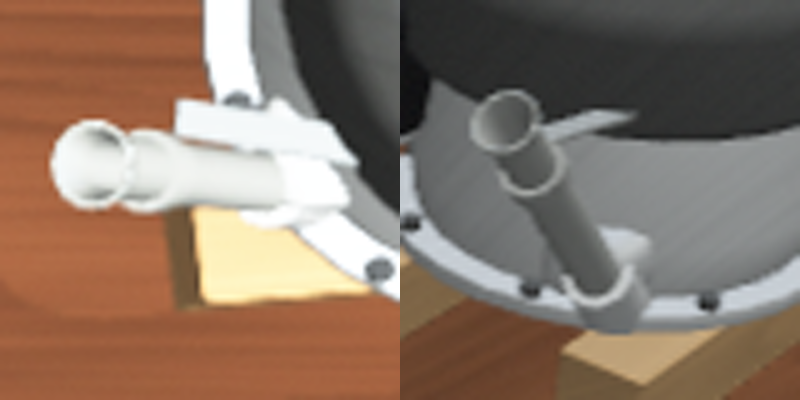

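The crops confirm it: the dipstick on the tray has its blade across both rims, tip at about (331,207) top. The tube mouth is centred at (462.6,248) top and (401.2,179) side. Next I work out the geometry.

```bash
cat >h.py <<'E'
import numpy as np,json,sys
from scipy.optimize import least_squares
from scipy.spatial.transform import Rotation as Ro
from station import ctrl
def proj(c,X):
    m=ctrl.camera_model(c);p=m["intrinsics"]@(np.array(m["R"])@X+m["t"]);return p[:2]/p[2]
def onz(c,px,z):
    m=ctrl.camera_model(c);R=np.array(m["R"]);C=-R.T@m["t"]
    d=R.T@np.linalg.solve(m["intrinsics"],[px[0],px[1],1]);return C+d*(z-C[2])/d[2]
def dipR(az,tilt): # dip x heading az, pitched down by tilt; z up
    x=np.array([np.cos(az)*np.cos(tilt),np.sin(az)*np.cos(tilt),-np.sin(tilt)])
    y=np.array([-np.sin(az),np.cos(az),0]);return np.c_[x,y,np.cross(x,y)]
A=np.radians(45)
# tool in dip frame: z=(sinA,0,-cosA), y=+y or -y ; tool x towards tail
Rt=lambda s:np.c_[np.cross([0,s,0],[np.sin(A),0,-np.cos(A)]),[0,s,0],[np.sin(A),0,-np.cos(A)]]
def tool(az,tilt,origin,gx=-.036,s=1):
    D=dipR(az,tilt);R=D@Rt(s)
    return origin+D@[gx,0,0]+R[:,2]*ctrl.grasp_offset,R
def cur():
    o=ctrl.get_obs();return np.array(o["ee_pos"]),Ro.from_euler("xyz",o["eef_rot"]).as_matrix()
def delta(p,R):
    p0,R0=cur();print("d",np.round(R0.T@(p-p0)/.03,2),"w",np.round(Ro.from_matrix(R0.T@R).as_rotvec(degrees=True)/6,2))
E
python3 - <<'E'
from h import *
for n,a,b in(("tip",(331,206.7),(288.3,261)),("collar",(274.3,249.3),(275,302)),("tabend",(255,264.3),None)):
    print(n,onz("top",a,.036),b and onz("side",b,.036))
tip=onz("top",(331,206.7),.036);te=onz("top",(254.5,264.5),.036)
print("len",np.linalg.norm(tip-te),"az",np.arctan2(*(tip-te)[[1,0]]))
f=lambda v:np.r_[proj("top",np.r_[v[:2],.205])-(462.6,248),proj("side",np.r_[v[:2],.205])-(401.2,179)]
r=least_squares(f,[.6,-.25]);print("mouth",r.x,r.fun)
def g(v):
    e=list(f(v));t=np.array([np.sin(.698)*np.cos(v[2]),np.sin(.698)*np.sin(v[2]),np.cos(.698)]);p=np.r_[v[:2],.205]
    for c,q in(("top",(491,250)),("top",(476.5,249)),("side",(414,200)),("side",(406.6,188.5))):
        u,w=proj(c,p),proj(c,p-.1*t);d=(w-u)/np.linalg.norm(w-u);e.append(d[0]*(q[1]-u[1])-d[1]*(q[0]-u[0]))
    return e
r=least_squares(g,[*r.x,1.57]);print(r.x,np.round(r.fun,2))
E
```

```text
tip [0.68848285 0.1695213  0.036     ] [0.68959183 0.17181967 0.036     ]
collar [0.59501526 0.29108781 0.036     ] [0.59440457 0.2913906  0.036     ]
tabend [0.56262093 0.33180359 0.036     ] None
len 0.20647133762633452 az -0.9126217384724247
mouth [ 0.57621689 -0.07162225] [ 0.05548072 -0.11534122  0.04184595  0.32616865]
[ 0.57630797 -0.07203241  1.67162568] [ 0.28 -0.16  0.12  0.26 -0.23  0.01 -0.57  0.07]
```

```bash
cat >>h.py <<'E'
AZ=-.9126;O=np.array([.597,.289,.036]);M=np.array([.5763,-.072,.205]);AZT=1.67-np.pi
def pre(back):
    p,R=tool(AZ,0,O);return p-back*R[:,2],R
E
python3 - <<'E'
from h import *
p,R=pre(.12);print(p,R);delta(p,R)
p2=np.array([.36,-.2,.35]);p0,R0=cur();delta(p2,R0@Ro.from_rotvec([0,0,-35],degrees=True).as_matrix());delta(p2,Ro.from_euler("xyz",[180,0,90],degrees=True).as_matrix())
E
```

```text
[0.53120701 0.37408974 0.10755921] [[-0.43253083  0.79109681  0.43253083]
 [ 0.55938992  0.61169097 -0.55938992]
 [-0.70710678  0.         -0.70710678]]
d [ 21.36 -21.89   3.26] w [ -6.63  -5.37 -16.02]
d [ 7.92 -7.12 -4.82] w [ 0.    0.   -5.83]
d [ 7.92 -7.12 -4.82] w [  0.     0.   -10.71]
```

>>> step_arm:
  plan:
    - [[1, -0.9, -1.2, 0, 0, -1], [2, -1.8, -2.4, 0, 0, -2], [3, -2.7, -3.6, 0, 0, -3], [4, -3.6, -4.8, 0, 0, -4], [5, -4.5, -4.8, 0, 0, -5], [6, -5.4, -4.8, 0, 0, -6], [7, -6.3, -4.8, 0, 0, -7], [8, -7.2, -4.8, 0, 0, -8]]
  grip: 0.6

```text
time_s: 1.67
ee_pos: [0.3476, -0.2287, 0.3486]
eef_rot: [3.14, 0.001, 1.291]
force: [1.4, 0.4, -0.0]
grip_width: 0.0563
grip_force: 0.0
```

```bash
python3 - <<'E'
from h import *
print(ctrl.get_obs()["qpos"],cur()[0])
delta(*pre(.12));p,R=pre(.12);delta(np.array([.46,.28,.25]),R)
E
```

```text
[-6.70110717e-01 -8.18990796e-02  1.61658313e+00  4.28921796e-05
  1.60514899e+00 -3.90408319e-01] [ 0.34757141 -0.22871435  0.34862696]
d [21.01  0.32  8.02] w [-3.5  -6.92 -8.48]
d [17.33 -1.08  3.27] w [-3.5  -6.92 -8.48]
```

>>> step_arm:
  plan:
    - [[1.1, 0, 0, -0.2, -0.4, -0.5], [2.2, 0, 0, -0.4, -0.8, -1], [3.3, 0, 0, -0.7, -1.3, -1.6], [4.4, -0.2, 0, -1, -2, -2.4], [5.5, -0.4, 0.2, -1.3, -2.6, -3.2], [6.6, -0.5, 0.4, -1.6, -3.2, -4], [7.7, -0.6, 0.6, -2, -3.9, -4.8], [8.8, -0.7, 0.8, -2.3, -4.6, -5.6]]

```text
time_s: 2.33
ee_pos: [0.4004, 0.0253, 0.325]
eef_rot: [3.041, 0.502, 1.838]
force: [1.6, -1.3, -0.4]
grip_width: 0.0566
grip_force: 0.0
```

```bash
python3 - <<'E'
from h import *
print(ctrl.get_obs()["qpos"],cur()[0])
p,R=pre(.12);delta(p,R);delta(np.array([.46,.28,.25]),R)
E
```

```text
[ 0.29882558 -0.1791028   1.83205838 -0.50922403  1.41384773  0.06834807] [0.40037133 0.02527578 0.32504994]
d [12.31  7.08  2.24] w [-1.3  -2.52 -3.13]
d [ 7.92  4.28 -1.07] w [-1.3  -2.52 -3.13]
```

>>> step_arm:
  plan:
    - [[1, 0.5, -0.2, -0.2, -0.3, -0.4], [2, 1, -0.4, -0.4, -0.6, -0.8], [3, 1.6, -0.5, -0.5, -1, -1.2], [4, 2.2, -0.6, -0.7, -1.3, -1.6], [5, 2.8, -0.7, -0.8, -1.6, -2], [6, 3.3, -0.8, -1, -1.9, -2.4], [7, 3.8, -0.9, -1.2, -2.2, -2.8], [7.9, 4.3, -1, -1.3, -2.5, -3.1]]

```text
time_s: 3.0
ee_pos: [0.4617, 0.2788, 0.2475]
eef_rot: [-3.14, 0.781, 2.226]
force: [1.2, -0.7, 0.6]
grip_width: 0.0559
grip_force: 0.0
```

```bash
python3 - <<'E'
from h import *
print(ctrl.get_obs()["qpos"],cur()[0])
p,R=pre(.08);delta(p,R)
E
```

```text
[ 0.82715535  0.33585921  1.56076698 -0.77238662  1.45835395  0.34939481] [0.46171366 0.27882411 0.24750503]
d [4.06 3.78 3.86] w [-0.03 -0.04 -0.02]
```

>>> step_arm:
  plan:
    - [[0.7, 0.7, 0.6, 0, 0, 0], [1.4, 1.4, 1.2, 0, 0, 0], [2.1, 2.1, 1.8, 0, 0, 0], [2.8, 2.8, 2.4, 0, 0, 0], [3.4, 3.3, 3.0, 0, 0, 0], [3.8, 3.6, 3.5, 0, 0, 0], [4.06, 3.78, 3.86, 0, 0, 0], [4.06, 3.78, 3.86, 0, 0, 0]]

```text
time_s: 3.67
ee_pos: [0.5486, 0.349, 0.0768]
eef_rot: [-3.135, 0.78, 2.227]
force: [0.1, 0.3, -0.7]
grip_width: 0.0565
grip_force: 0.0
```

```bash
python3 - <<'E'
from h import *
import cv2
print(ctrl.get_obs()["qpos"],cur()[0]);delta(*pre(.0))
c=lambda i,x,y,w,h,f:cv2.resize(i[y:y+h,x:x+w],None,fx=f,fy=f)
t=ctrl.camera("top")[...,::-1];s=ctrl.camera("side")[...,::-1]
cv2.imwrite("pics/pre.png",np.hstack([c(t,205,180,160,160,2.5),c(s,200,220,160,160,2.5)]))
E
```

```text
[ 0.8015856   0.76521058  1.3257357  -0.80270178  1.30887899  0.47182987] [0.54864017 0.34901537 0.07682126]
d [-0.02  0.07  2.56] w [-0.08 -0.05 -0.02]
```

View pics/pre.png

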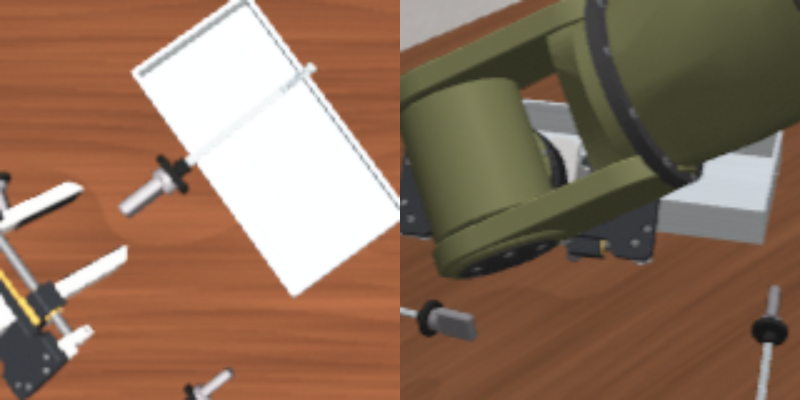

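The top crop shows the fingers straddling the tab's axis, with the tab end at (122,212) in the crop and the way clear. Advancing.

>>> step_arm:
  plan:
    - [[0, 0, 0.5, 0, 0, 0], [0, 0, 1, 0, 0, 0], [0, 0, 1.5, 0, 0, 0], [0, 0, 2, 0, 0, 0], [0, 0, 2.3, 0, 0, 0], [0, 0, 2.56, 0, 0, 0], [0, 0, 2.56, 0, 0, 0], [0, 0, 2.56, 0, 0, 0]]

```text
time_s: 4.43
ee_pos: [0.5817, 0.3067, 0.0256]
eef_rot: [-3.141, 0.779, 2.222]
force: [0.4, 0.8, 1.4]
grip_width: 0.0563
grip_force: 0.0
```

>>> step_arm:
  plan:
    - [[0, 0, 0, 0, 0, 0], [0, 0, 0, 0, 0, 0], [0, 0, 0, 0, 0, 0], [0, 0, 0, 0, 0, 0], [0, 0, 0, 0, 0, 0], [0, 0, 0, 0, 0, 0]]
  grip: 0
  squeeze: 45

```text
time_s: 4.93
ee_pos: [0.5816, 0.3071, 0.0258]
eef_rot: [3.142, 0.779, 2.223]
force: [-0.4, 0.5, -0.5]
grip_width: 0.0199
grip_force: 0.0
```

```bash
python3 - <<'E'
from h import *
print(ctrl.get_obs()["qpos"],cur()[0]);delta(*pre(0));p,R=pre(0);delta(p+[0,0,.1],R)
E
```

```text
[ 0.72085386  0.82215318  1.36360685 -0.85562994  1.19098218  0.50044504] [0.58155616 0.30706305 0.02583597]
d [0.05 0.04 0.1 ] w [-0.04 -0.06 -0.04]
d [-2.29  0.04 -2.27] w [-0.04 -0.06 -0.04]
```

>>> step_arm:
  plan:
    - [[0, 0, 0.1, 0, 0, 0], [0, 0, 0.1, 0, 0, 0], [0, 0, 0.1, 0, 0, 0], [0, 0, 0.1, 0, 0, 0]]

```text
time_s: 5.27
ee_pos: [0.583, 0.3051, 0.0236]
eef_rot: [-3.141, 0.78, 2.222]
force: [0.2, -0.7, 1.6]
grip_width: 0.0116
grip_force: 44.9
```

Gripped: 11.6 mm opening at 45 N. Lifting.

>>> step_arm:
  plan:
    - [[-0.3, 0, -0.3, 0, 0, 0], [-0.7, 0, -0.7, 0, 0, 0], [-1.2, 0, -1.2, 0, 0, 0], [-1.8, 0, -1.8, 0, 0, 0], [-2.4, 0, -2.4, 0, 0, 0], [-3, 0, -3, 0, 0, 0], [-3.5, 0, -3.5, 0, 0, 0], [-3.5, 0, -3.5, 0, 0, 0]]

```text
time_s: 5.93
ee_pos: [0.5844, 0.3054, 0.1779]
eef_rot: [3.132, 0.779, 2.215]
force: [0.1, 0.4, -0.1]
grip_width: 0.0121
grip_force: 44.9
```

```bash
python3 - <<'E'
from h import *
import cv2
print(ctrl.get_obs()["qpos"],cur()[0])
c=lambda i,x,y,w,h,f:cv2.resize(i[y:y+h,x:x+w],None,fx=f,fy=f)
t=ctrl.camera("top")[...,::-1];s=ctrl.camera("side")[...,::-1]
cv2.imwrite("pics/lift.png",np.hstack([c(t,215,140,200,200,2),c(s,200,140,200,200,2)]))
p,R=cur();k=p-.0188*R[:,2];D=R@Rt(1).T
print("dipx",D[:,0],"predict tip",k+D[:,0]*.186,proj("top",k+D[:,0]*.186),proj("side",k+D[:,0]*.186),"collar",proj("top",k+D[:,0]*.032),proj("side",k+D[:,0]*.032))
for q in("dipstick_tip","dipstick"):
  for c in("top","side"):print(q,c,[(np.round(d["at"],1).tolist(),round(d["confidence"],2)) for d in ctrl.place_of(q,c)])
E
```

```text
[ 0.71611717  0.62284119  1.30625033 -0.80049949  1.35716488  0.30549948] [0.58438668 0.30543291 0.17791692]
dipx [ 0.60641359 -0.79512299 -0.00647962] predict tip [0.68816331 0.16724819 0.18514925] [332.72056703 190.81063419] [289.50139377 203.00450091] collar [267.56366705 239.05409806] [273.63516222 239.69080273]
dipstick_tip top [([330.3, 189.7], 0.83), ([187.1, 209.8], 0.62), ([245.4, 372.0], 0.61)]
dipstick_tip side [([341.2, 401.0], 0.85)]
dipstick top [([284.0, 341.0], 0.82), ([266.9, 237.7], 0.6)]
dipstick side [([208.7, 347.0], 0.73), ([346.8, 353.9], 0.7)]
```

View pics/lift.png

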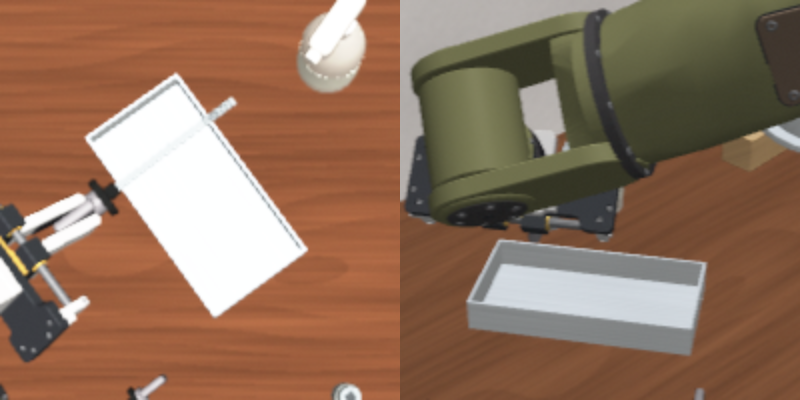

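```bash
cat >>h.py <<'E'
def ins(h,dt=0.,M=M,AZT=AZT,gx=-.036):
    D=dipR(AZT,np.radians(50)+dt);return tool(AZT,np.radians(50)+dt,M-h*dipR(AZT,np.radians(50))[:,0],gx=gx)
E
python3 - <<'E'
from h import *
print(onz("top",(381,180),.0),onz("side",(298,245),0))
p,R=ins(.2);print(p);delta(p,R);p,R=ins(.25);delta(p,R)
E
```

```text
[0.7575936  0.05669668 0.        ] [0.76780377 0.07164584 0.        ]
[0.5611134  0.0805825  0.36705803]
d [-8.49 -5.12 -0.79] w [1.82 8.07 5.13]
d [-8.74 -4.56 -2.34] w [1.82 8.07 5.13]
```

>>> step_arm:
  plan:
    - [[-1, -0.3, -0.8, 0, 0, 0], [-2, -0.6, -1.5, 0.1, 0.5, 0.3], [-3, -1, -2, 0.3, 1.3, 0.8], [-4, -1.5, -2.3, 0.5, 2.2, 1.4], [-5, -2, -2.5, 0.7, 3.1, 2], [-6, -2.6, -2.5, 0.9, 4, 2.6], [-7, -3.2, -2.5, 1.1, 4.9, 3.2], [-8, -3.8, -2.4, 1.3, 5.8, 3.8]]

```text
time_s: 6.9
ee_pos: [0.5653, 0.1393, 0.3934]
eef_rot: [3.083, 0.146, 1.802]
force: [0.8, -0.0, -1.0]
grip_width: 0.0115
grip_force: 44.9
```

```bash
python3 - <<'E'
from h import *
print(ctrl.get_obs()["qpos"],cur()[0]);delta(*ins(.2))
E
```

```text
[ 0.24675887  0.28401369  1.12381603 -0.14777203  1.67616063 -0.00864808] [0.56528126 0.13926957 0.39336115]
d [-1.72 -0.65  1.1 ] w [0.59 2.19 1.33]
```

>>> step_arm:
  plan:
    - [[-0.4, -0.2, 0.1, 0.2, 0.6, 0.3], [-0.8, -0.3, 0.3, 0.3, 1.2, 0.7], [-1.2, -0.5, 0.5, 0.5, 1.7, 1.1], [-1.5, -0.6, 0.8, 0.6, 2.19, 1.33], [-1.72, -0.65, 1.1, 0.59, 2.19, 1.33], [-1.72, -0.65, 1.1, 0.59, 2.19, 1.33], [-1.72, -0.65, 1.1, 0.59, 2.19, 1.33]]

```text
time_s: 7.48
ee_pos: [0.5614, 0.0814, 0.3654]
eef_rot: [-3.14, -0.081, 1.671]
force: [0.2, -0.5, -0.3]
grip_width: 0.0119
grip_force: 44.9
```

```bash
python3 - <<'E'
from h import *
import cv2
print(ctrl.get_obs()["qpos"],cur()[0]);delta(*ins(.2))
p,R=cur();k=p-.0188*R[:,2];D=R@Rt(1).T
for n,x in(("tip",.186),("collar",.032),("x100",.136)):
  X=k+D[:,0]*x;print(n,X,[proj(c,X) for c in("top","side")])
c=lambda i,x,y,w,h,f:cv2.resize(i[y:y+h,x:x+w],None,fx=f,fy=f,interpolation=cv2.INTER_CUBIC)
t=ctrl.camera("top")[...,::-1];s=ctrl.camera("side")[...,::-1]
cv2.imwrite("pics/ins0.png",np.hstack([c(t,380,190,100,100,4),c(s,340,110,100,100,4)]))
E
```

```text
[ 0.04077908  0.27854583  1.18743778  0.08120636  1.68141003 -0.05121527] [0.56144688 0.08137556 0.36544317]
d [-0.02 -0.01 -0.06] w [-0.01  0.06  0.01]
tip [ 0.57355996 -0.03999999  0.24245754] [array([449.92438565, 246.53923077]), array([394.66699491, 168.448035  ])]
collar [0.56367756 0.05924377 0.35979898] [array([402.89511019, 242.56662323]), array([371.50788446, 129.48917948])]
x100 [ 0.57035139 -0.00777799  0.28055541] [array([435.92482369, 245.35667448]), array([387.68922339, 156.70984699])]
```

View pics/ins0.png

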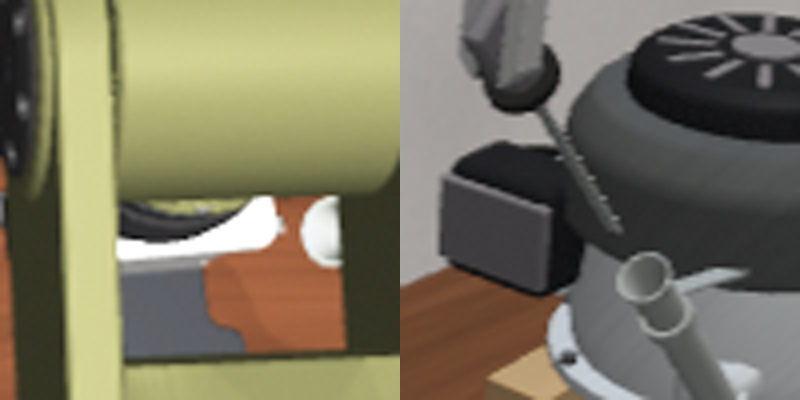

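Side crop: the tip is at (395,168) and the collar at (371,130), within about 1 px of prediction, and the blade lines up with the tube mouth. Inserting.

```bash
python3 - <<'E'
from h import *
for h in(.15,.12,.06,0,-.002):delta(*ins(h))
E
```

```text
d [-1.22 -0.02  1.16] w [0.   0.06 0.03]
d [-1.93 -0.02  1.87] w [0.   0.06 0.03]
d [-3.33 -0.03  3.29] w [0.   0.06 0.03]
d [-4.74 -0.03  4.72] w [0.   0.06 0.03]
d [-4.79 -0.03  4.76] w [0.   0.06 0.03]
```

>>> step_arm:
  plan:
    - [[-0.4, 0, 0.4, 0, 0, 0], [-0.8, 0, 0.8, 0, 0, 0], [-1.2, 0, 1.2, 0, 0, 0], [-1.5, 0, 1.5, 0, 0, 0], [-1.8, 0, 1.8, 0, 0, 0], [-1.8, 0, 1.8, 0, 0, 0]]

```text
time_s: 8.08
ee_pos: [0.5662, 0.0315, 0.3061]
eef_rot: [-3.139, -0.082, 1.671]
force: [0.0, 0.2, -0.7]
grip_width: 0.0119
grip_force: 44.9
```

>>> step_arm:
  plan:
    - [[-0.3, 0, 0.3, 0, 0, 0], [-0.6, 0, 0.6, 0, 0, 0], [-0.9, 0, 0.9, 0, 0, 0], [-1.2, 0, 1.2, 0, 0, 0], [-1.5, 0, 1.5, 0, 0, 0], [-1.5, 0, 1.5, 0, 0, 0]]

```text
time_s: 8.58
ee_pos: [0.57, -0.0103, 0.2568]
eef_rot: [-3.138, -0.083, 1.669]
force: [0.0, 0.5, -0.8]
grip_width: 0.0119
grip_force: 44.9
```

```bash
python3 - <<'E'
from h import *
o=ctrl.get_obs();print(o["force"],o["moment"],cur()[0])
for h in(.06,.02,0,-.002):delta(*ins(h))
E
```

```text
[ 0.04190168  0.4793471  -0.78901048] [-0.10407637 -0.02888867  0.04277952] [ 0.57004171 -0.01033914  0.25677138]
d [ 0.05  0.   -0.1 ] w [-0.03  0.04 -0.01]
d [-0.88  0.01  0.85] w [-0.03  0.04 -0.01]
d [-1.35  0.01  1.32] w [-0.03  0.04 -0.01]
d [-1.4   0.01  1.37] w [-0.03  0.04 -0.01]
```

>>> step_arm:
  plan:
    - [[-0.25, 0, 0.25, 0, 0, 0], [-0.5, 0, 0.5, 0, 0, 0], [-0.75, 0, 0.75, 0, 0, 0], [-0.95, 0, 0.95, 0, 0, 0], [-1.1, 0, 1.1, 0, 0, 0], [-1.2, 0, 1.2, 0, 0, 0], [-1.25, 0, 1.25, 0, 0, 0], [-1.25, 0, 1.25, 0, 0, 0]]

```text
time_s: 9.25
ee_pos: [0.5739, -0.0431, 0.2186]
eef_rot: [-3.141, -0.083, 1.671]
force: [0.3, 1.2, -0.4]
grip_width: 0.0121
grip_force: 44.9
```

```bash
python3 - <<'E'
from h import *
import cv2
o=ctrl.get_obs();print(o["force"],cur()[0]);delta(*ins(0))
s=ctrl.camera("side")[...,::-1]
cv2.imwrite("pics/ins1.png",cv2.resize(s[130:230,350:450],None,fx=5,fy=5,interpolation=cv2.INTER_CUBIC))
E
```

```text
[ 0.2636058   1.17871044 -0.41839806] [ 0.57393429 -0.04310282  0.21855189]
d [-0.15 -0.02  0.14] w [-0.01  0.05  0.01]
```

View pics/ins1.png

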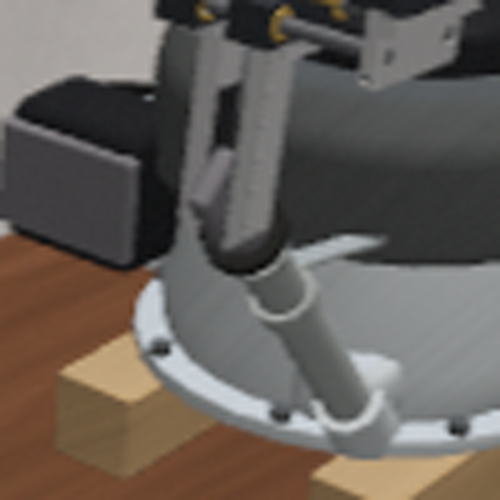

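The blade is inside the tube and the collar is just off the mouth, at about (245,250) in the crop. I'll press gently until it seats.

>>> step_arm:
  plan:
    - [[-0.07, 0, 0.07, 0, 0, 0], [-0.14, 0, 0.14, 0, 0, 0], [-0.18, 0, 0.18, 0, 0, 0], [-0.2, 0, 0.2, 0, 0, 0], [-0.2, 0, 0.2, 0, 0, 0]]

```text
time_s: 9.72
ee_pos: [0.5745, -0.0482, 0.2125]
eef_rot: [-3.141, -0.083, 1.671]
force: [-0.3, 3.0, 1.1]
grip_width: 0.0118
grip_force: 45.0
```

>>> step_arm:
  plan:
    - [[-0.04, 0, 0.04, 0, 0, 0], [-0.07, 0, 0.07, 0, 0, 0], [-0.1, 0, 0.1, 0, 0, 0], [-0.1, 0, 0.1, 0, 0, 0], [-0.1, 0, 0.1, 0, 0, 0]]

```text
time_s: 10.13
ee_pos: [0.5748, -0.0486, 0.2123]
eef_rot: [3.139, -0.086, 1.673]
force: [-13.0, 16.7, 27.2]
grip_width: 0.0116
grip_force: 45.1
```

```bash
python3 - <<'E'
from h import *
o=ctrl.get_obs();print(o["force"],o["moment"]);delta(*ins(0))
E
```

```text
[-13.04869757  16.73938735  27.24555545] [ 3.53877157  2.69709208 -0.13977757]
d [ 0.05 -0.03 -0.05] w [0.02 0.01 0.03]
```

Seated: it stopped with about 32 N axial force at the expected depth. Holding briefly with less push.

>>> step_arm:
  plan:
    - [[0.03, 0, -0.03, 0, 0, 0], [0.03, 0, -0.03, 0, 0, 0], [0.03, 0, -0.03, 0, 0, 0], [0.03, 0, -0.03, 0, 0, 0], [0.03, 0, -0.03, 0, 0, 0]]

```text
time_s: 10.55
ee_pos: [0.5747, -0.0486, 0.2123]
eef_rot: [3.14, -0.085, 1.672]
force: [-7.7, 12.8, 19.8]
grip_width: 0.0117
grip_force: 45.0
```

```bash
python3 - <<'E'
from h import *
import cv2
o=ctrl.get_obs();print(o["force"]);delta(*ins(0))
s=ctrl.camera("side")[...,::-1]
cv2.imwrite("pics/ins2.png",cv2.resize(s[155:205,380:430],None,fx=10,fy=10,interpolation=cv2.INTER_CUBIC))
E
```

```text
[-7.69191381 12.77480103 19.83064368]
d [ 0.05 -0.02 -0.05] w [0.01 0.02 0.02]
```

View pics/ins2.png

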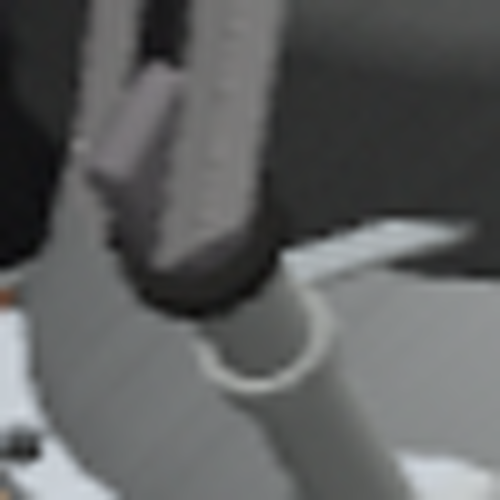

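The collar sits flush on the mouth, at about (200,270) in the crop. Drawing it out.

>>> step_arm:
  plan:
    - [[0.3, 0, -0.3, 0, 0, 0], [0.8, 0, -0.8, 0, 0, 0], [1.4, 0, -1.4, 0, 0, 0], [2.1, 0, -2.1, 0, 0, 0], [2.8, 0, -2.8, 0, 0, 0], [3.5, 0, -3.5, 0, 0, 0], [4.2, 0, -4.2, 0, 0, 0], [4.8, 0, -4.8, 0, 0, 0]]

```text
time_s: 11.27
ee_pos: [0.5612, 0.0819, 0.3674]
eef_rot: [3.141, -0.082, 1.671]
force: [0.6, 1.2, -0.4]
grip_width: 0.0118
grip_force: 45.0
```

>>> step_arm:
  plan:
    - [[0.3, 0, -0.3, 0, 0, 0], [0.6, 0, -0.6, 0, 0, 0], [0.6, 0, -0.6, 0, 0, 0]]

```text
time_s: 11.52
ee_pos: [0.56, 0.098, 0.3861]
eef_rot: [3.14, -0.082, 1.672]
force: [-0.5, 0.5, -0.1]
grip_width: 0.0119
grip_force: 45.0
```

```bash
cat >>h.py <<'E'
def fin():  # tip 25mm inside far... level, over tray centre, 150 mm up
    c=np.array([.655,.215,.155]);D=dipR(AZ,0);return tool(AZ,0,c-D[:,0]*.15)
E
python3 - <<'E'
from h import *
o=ctrl.get_obs();print(o["force"],cur()[0]);delta(*ins(.22));p,R=fin();print(p);delta(p,R)
# tray outline check: corners top view (px) at rim height
for q in((258,209),(304,179),(367,265),(323,297)):print(onz("top",q,.035))
E
```

```text
[-0.51917515  0.52227572 -0.13038985] [0.560002   0.09798298 0.38611053]
d [-0.16 -0.02  0.11] w [0.01 0.05 0.02]
[0.54935706 0.35162748 0.14170639]
d [7.75 0.49 8.81] w [-1.88 -8.06 -5.16]
[0.6833151  0.32804083 0.035     ]
[0.75047444 0.22868811 0.035     ]
[0.56170263 0.09247184 0.035     ]
[0.49345015 0.18630074 0.035     ]
```

>>> step_arm:
  plan:
    - [[0.5, 0, 0.2, -0.2, -0.8, -0.5], [1.3, 0, 0.6, -0.4, -1.8, -1.1], [2.2, 0.1, 1.2, -0.7, -2.8, -1.8], [3.1, 0.1, 2, -0.9, -3.8, -2.4], [4, 0.2, 3, -1.1, -4.8, -3], [4.8, 0.2, 4, -1.3, -5.8, -3.7], [5.6, 0.3, 5, -1.6, -6.8, -4.4], [6.3, 0.4, 6, -1.8, -7.6, -4.9]]

```text
time_s: 12.18
ee_pos: [0.5511, 0.3016, 0.219]
eef_rot: [3.126, 0.742, 2.198]
force: [1.3, 0.5, -0.0]
grip_width: 0.0118
grip_force: 45.0
```

```bash
python3 - <<'E'
from h import *
o=ctrl.get_obs();print(o["force"],o["qpos"],cur()[0]);delta(*fin())
E
```

```text
[ 1.33788564  0.50209425 -0.03527011] [ 0.73462502  0.52024721  1.34913303 -0.75073594  1.40760915  0.28175397] [0.5510778  0.30161643 0.2189961 ]
d [2.76 0.92 0.98] w [-0.06 -0.42 -0.22]
```

>>> step_arm:
  plan:
    - [[0.6, 0.2, 0.2, 0, -0.1, -0.1], [1.2, 0.4, 0.4, 0, -0.2, -0.1], [1.8, 0.6, 0.6, -0.1, -0.3, -0.2], [2.3, 0.8, 0.8, -0.1, -0.4, -0.2], [2.6, 0.9, 0.9, -0.1, -0.4, -0.2], [2.7, 0.9, 1, -0.1, -0.4, -0.2], [2.7, 0.9, 1, -0.1, -0.4, -0.2], [2.7, 0.9, 1, -0.1, -0.4, -0.2]]

```text
time_s: 12.85
ee_pos: [0.5509, 0.3484, 0.1452]
eef_rot: [3.132, 0.779, 2.218]
force: [-0.6, -0.4, -0.7]
grip_width: 0.0118
grip_force: 45.0
```

>>> step_arm:
  plan:
    - [[0, 0, 0, 0, 0, 0], [0, 0, 0, 0, 0, 0], [0, 0, 0, 0, 0, 0], [0, 0, 0, 0, 0, 0], [0, 0, 0, 0, 0, 0], [0, 0, 0, 0, 0, 0]]

```text
time_s: 13.35
ee_pos: [0.5506, 0.3491, 0.1449]
eef_rot: [3.132, 0.779, 2.219]
force: [-0.5, 0.7, -0.3]
grip_width: 0.0118
grip_force: 45.0
```

```bash
python3 - <<'E'
from h import *
import cv2
o=ctrl.get_obs();print(o["force"],o["joint_vel"],cur()[0]);delta(*fin())
p,R=cur();k=p-.0188*R[:,2];D=R@Rt(1).T
for x in(.186,.032):
  X=k+D[:,0]*x;print(X,[proj(c,X) for c in("top","side")])
c=lambda i,x,y,w,h,f:cv2.resize(i[y:y+h,x:x+w],None,fx=f,fy=f,interpolation=cv2.INTER_CUBIC)
t=ctrl.camera("top")[...,::-1];s=ctrl.camera("side")[...,::-1]
cv2.imwrite("pics/fin.png",np.hstack([c(t,215,140,200,200,2),c(s,200,140,200,200,2)]))
E
```

```text
[-0.4712167   0.71759825 -0.30684065] [ 0.00086636  0.00154853 -0.00186842 -0.00097845 -0.00056501 -0.00182207] [0.55057088 0.34911595 0.14490846]
d [0.14 0.02 0.01] w [ 0.02 -0.06 -0.07]
[0.65567794 0.21197078 0.15707092] [array([309.6093193 , 210.41181881]), array([283.82982294, 226.99960007])]
[0.56193959 0.3341514  0.15807903] [array([245.65199913, 258.08269028]), array([267.00737857, 267.80680913])]
```

View pics/fin.png

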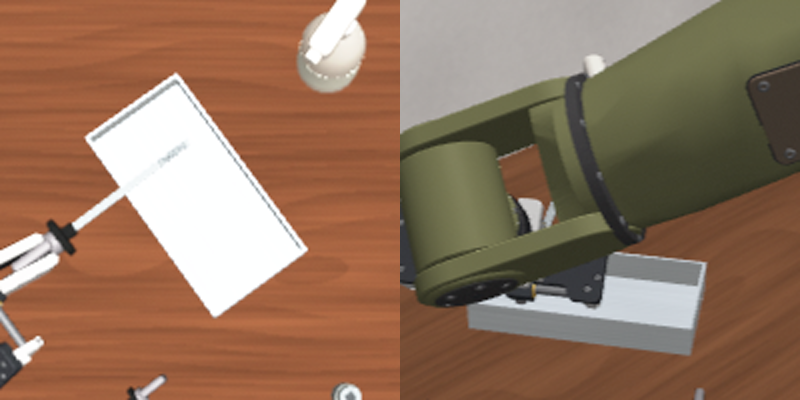

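The top crop shows the blade level over the tray with the hatching up. Its visible end is at about (187,145) in the crop, as predicted apart from the last 5 mm, which is white on white. It is still held at 45 N and not moving, so I'm handing in.

```bash
python3 -c "
from station import ctrl
print(ctrl.hand_in())"
```

```text
the job is handed in; nothing more can be done
None
```

I pushed the dipstick in until its collar sat on the tube's mouth, drew it out and handed in at about 13.4 s. It was held still at 45 N, level with the hatching up and the tip about 157 mm above the tray; hand-in returned no verdict, and the final tip height and tilt are computed from the arm's pose because the side camera was blocked.

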